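# Swap the spice tins back onto their own stands

## Robot

A 6-joint arm with a two-finger parallel gripper is mounted at the origin on the work surface. World frame = base frame: x ahead of the robot, y to its left, z up, the work surface at z = 0. Lengths are in mm, angles in rad, forces in N, time in s.
With the tool pointing down it reaches from about 350 to 775 mm from the base axis. Payload 7.3 kg.
Tool frame: the origin (TCP) lies between the finger pads; the fingertips stand 14 mm ahead of it and the grasp point (between the pads) lies 5 mm behind it; z points along the fingers, x is the direction in which the jaws open and shut, and the axes are right-handed (so a half turn about z gives the same grasp; the last joint's range is limited). The gripper opens to 92 mm and grips with 3 to 60 N. Pads are 19 mm wide; open, the fingers measure 130 mm over their backs; the gripper's body (75 mm by 190 mm) begins 47 mm behind the grasp point.
Start: joints at [-0.146, 0.342, 1.524, -0, 1.275, -0.146], TCP at [525.018, 0.02, 240.741] pointing down, gripper open.
Joint ranges: [-2.53, 2.53], [-0.77, 2.02], [0.04, 2.7], [-1, 4.14], [0.28, 2.66], [-3.11, 3.11]. Speed limits (rad/s): [2.57, 2.57, 3.14, 3.14, 3.14, 3.14].

## Interface

Orientations are given as a unit quaternion [w, x, y, z].
In Python, from station import env, snapshot, camera_info, close_job gives the robot as it stands. The module is installed in compiled form; this text tells all that it offers.
- The arm moves only by the tool drive_tool, never from a script. Its argument "rows" is one flat list of numbers, 7 for each row, row after row: the shift along the world's x, y, z in units of 40 mm (1.0 is 40 mm), then the turn, a rotation vector about the world's x, y, z in units of 5 degrees (1.0 is 5 degrees), then the opening in per cent of the stroke, from 0 (shut) to 100 (fully open). A call has 1 to 20 rows; each row is the pose to reach, as a shift and turn from the pose commanded when the call began; what a row does not reach only later rows make up. A row lasts 1/12 s, in which the tool goes at most 41.7 mm and 7.16 degrees, less where a joint would pass 70% of its speed; a pose out of reach is approached as far as the arm can. A call with a gripper value outside its range is refused whole. The fingers move at their own pace and stop on an object; "force" is the grip in N (left out, the last holds). Time passes only in rows, so rows that repeat a pose let the fingers close. It gives the time, the measured TCP pose, the force and the opening at its end, in the units of the state.
- env.get_obs(): the state, without advancing time (a new reading comes with each control period).
- snapshot(name): name is "scene" or "side" or "wrist"; returns (picture, depth): 400x640x3 uint8, red, green, blue; 400x640 float32, mm along the optical axis (not along the pixel's ray), 0 where there is no reading.
- camera_info(name): a dict with "intrinsics" (3x3 intrinsics, pixels), "camera_from_world" (4x4, takes a point from world to camera coordinates). Camera axes: x right, y down, z forward; pixel columns grow to the right and rows downward; lengths in mm; the calibration is good to about 2 mm. A picture is of the moment at which its call begins: read the wrist's pose just before it. camera_info takes no time and is no camera call; for the wrist camera it gives the pose at the moment of the call.
- close_job(): hands the job in, once; it reports no verdict.
The state is a dict: "clock": time; "qpos": joint angles; "qvel": joint speeds; "joint_torque": joint torques, N m; "eef_pos": TCP position; "tcp_rot": TCP orientation; "contact_force": force on the tool from outside, world axes, zero at the start; "wrist_torque": the same for the moment, N m; "grip_width": opening from 0.0 (shut) to 1.0 (fully open).
Only numpy, scipy, OpenCV 4.12 (cv2) and the standard library are available. Lean on these libraries where they do the work, as an engineer would, in place of code of your own. Each camera call takes 0.05 s, during which the arm holds its last target.

## Task

The three spice tins by the tandoor stand on one another's stands: put each tin back, standing upright and flat inside the rim of the stand of its own lid colour. Clear the first stand by parking one tin upright on the middle of the empty blue plate, letting it go there, and finish with the plate empty again. Do not tip a tin over, and leave the plate, the rolling pin, the tongs and the brush holder where they are.

Things in the scene. Friction and masses are not known exactly. Their poses are not given: they have to be found in the camera images.
- tin_red: closed steel spice tin with a red lid and a red band near its foot: upright cylinder 52 mm in diameter, 80 mm tall, 0.15 to 0.31 kg, same width all the way up. Origin at the centre of its underside, z up its axis. At the start it stands in a stand of another colour.
- tin_yellow: closed steel spice tin with a yellow lid and a yellow band near its foot: upright cylinder 52 mm in diameter, 80 mm tall, 0.15 to 0.31 kg, same width all the way up. Origin at the centre of its underside, z up its axis. At the start it stands in a stand of another colour.
- tin_green: closed steel spice tin with a green lid and a green band near its foot: upright cylinder 52 mm in diameter, 80 mm tall, 0.15 to 0.31 kg, same width all the way up. Origin at the centre of its underside, z up its axis. At the start it stands in a stand of another colour.
- stand_red: round red melamine stand fixed to the counter, 112 mm in diameter: a flat floor 80 mm across, 6 mm above the counter, inside a broad flat rim that is 12 mm high. Holds one tin only. Origin at the centre of its underside, on the counter, z up.
- stand_yellow: round yellow melamine stand fixed to the counter, 112 mm in diameter: a flat floor 80 mm across, 6 mm above the counter, inside a broad flat rim that is 12 mm high. Holds one tin only. Origin at the centre of its underside, on the counter, z up.
- stand_green: round green melamine stand fixed to the counter, 112 mm in diameter: a flat floor 80 mm across, 6 mm above the counter, inside a broad flat rim that is 12 mm high. Holds one tin only. Origin at the centre of its underside, on the counter, z up.
- plate: loose blue melamine plate, empty at the start: 176 mm across, rim 16 mm high, flat inner floor about 124 mm across and 6 mm above the counter; 0.35 kg. Origin at the centre of its underside, z up.
- belan: wooden rolling pin lying on the counter on the robot's side: roller 42 mm thick and 200 mm long, 324 mm long with its handles. Origin under the middle, on the counter, y along its length. Not to be moved.
- chimta: steel tongs lying flat on the far side of the counter, about 290 mm long, 50 mm wide, 8 mm high. Origin on the counter under the middle, y along the length. Not to be moved.
- brush_holder: empty upright orange hard-silicone basting-brush holder, 54 mm across at the foot, 44 mm at the top, 95 mm tall. Origin at the centre of its underside. Not to be moved.

How it is judged (in metres and radians):
On the way:
1. one of the tins stands upright on the blue plate, let go (((horizontal distance between tin_red and plate below 0.045 m and angle between tin_red's own z axis and vertical below 0.08 rad and z of tin_red in the frame of plate between 0.003 and 0.0085 m and linear speed of tin_red below 0.02 m/s and contact force between the fingers and tin_red below 0.1 N) or (horizontal distance between tin_yellow and plate below 0.045 m and angle between tin_yellow's own z axis and vertical below 0.08 rad and z of tin_yellow in the frame of plate between 0.003 and 0.0085 m and linear speed of tin_yellow below 0.02 m/s and contact force between the fingers and tin_yellow below 0.1 N) or (horizontal distance between tin_green and plate below 0.045 m and angle between tin_green's own z axis and vertical below 0.08 rad and z of tin_green in the frame of plate between 0.003 and 0.0085 m and linear speed of tin_green below 0.02 m/s and contact force between the fingers and tin_green below 0.1 N))), for 0.2 s.
At the end, for the whole second after the job is handed in: Each tin stands upright (within 0.08 rad), at rest, on the floor of the stand of its own colour (underside 3 to 8.5 mm above the stand's underside), its axis within 15 mm of the stand's centre, so that the plate is empty (horizontal distance between tin_red and stand_red below 0.015 m and angle between each of tin_red, tin_yellow, tin_green's own z axis and vertical below 0.08 rad and z of tin_red in the frame of stand_red between 0.003 and 0.0085 m and linear speed of each of tin_red, tin_yellow, tin_green below 0.02 m/s and angular speed of each of tin_red, tin_yellow, tin_green below 0.2 rad/s and horizontal distance between tin_yellow and stand_yellow below 0.015 m and z of tin_yellow in the frame of stand_yellow between 0.003 and 0.0085 m and horizontal distance between tin_green and stand_green below 0.015 m and z of tin_green in the frame of stand_green between 0.003 and 0.0085 m); the robot touches nothing.
It fails at once if a tin is tipped over (more than 0.5 rad) (angle between any of tin_red, tin_yellow, tin_green's own z axis and vertical above 0.5 rad).
It fails at once if the rolling pin is moved more than 30 mm (distance of belan from where it was at the start of the episode above 0.03 m).
It fails at once if the tongs is moved more than 30 mm (distance of chimta from where it was at the start of the episode above 0.03 m).
It fails at once if the brush holder is moved more than 30 mm (distance of brush_holder from where it was at the start of the episode above 0.03 m).
It fails at once if the blue plate is moved more than 30 mm (distance of plate from where it was at the start of the episode above 0.03 m).
It also fails if it takes over 120 s, if anything falls off the work surface, if the arm or the gripper's body presses on something with over 40 N, if the wrist force passes 120 N, or if a joint passes its speed limit or range.

## Working session

There is one attempt and no reset: what is moved stays moved. The work goes in short steps, Python scripts to look and compute and a tool call to move; the robot and the scene stay as the last step left them, time stands still between calls to the robot, and variables do not carry over. Pictures are saved under pics/ and viewed, and the job is handed in when it is done.

Besides the shell and the picture viewer there is one more tool, called as name(argument=value, ...) on one line, values as JSON. drive_tool: Moves the arm, as the interface text tells. Its arguments: {"type":"object","properties":{"rows":{"type":"array","items":{"type":"number"}},"force":{"type":"number"}},"required":["rows"]}

```bash
mkdir -p pics; cat > h.py <<'E'
import numpy as np, cv2
from station import env, snapshot, camera_info
def save(n,p): cv2.imwrite('pics/'+p,cv2.cvtColor(n,cv2.COLOR_RGB2BGR))
def world(name,d,u,v,ci=None):
    ci=ci or camera_info(name);K=np.array(ci['intrinsics']);T=np.array(ci['camera_from_world'])
    z=d[int(v),int(u)];p=np.linalg.inv(K)@[u,v,1]*z
    return (np.linalg.inv(T)@np.r_[p,1])[:3]
def ray(ci,u,v,z):
    K=np.array(ci['intrinsics']);T=np.linalg.inv(np.array(ci['camera_from_world']))
    d=T[:3,:3]@(np.linalg.inv(K)@[u,v,1]);o=T[:3,3]
    return o+d*(z-o[2])/d[2]
E
python3 - <<'E'
from h import *
for n in ['scene','side','wrist']:
    ci=camera_info(n);p,d=snapshot(n);save(p,n+'0.png');np.savez(n+'0.npz',p=p,d=d,K=ci['intrinsics'],T=ci['camera_from_world'])
    print(n,np.linalg.inv(np.array(ci['camera_from_world'])).round(2).tolist())
print(env.get_obs())
E
```

```text
scene [[-0.42, 0.53, -0.74, 1283.29], [0.91, 0.24, -0.34, 342.78], [-0.01, -0.82, -0.58, 611.74], [0.0, 0.0, 0.0, 1.0]]
side [[-1.0, -0.0, 0.03, 526.72], [-0.02, 0.59, -0.81, 843.95], [-0.01, -0.81, -0.59, 644.5], [0.0, 0.0, 0.0, 1.0]]
wrist [[1.0, 0.0, -0.0, 524.98], [0.0, -0.96, -0.27, 73.1], [-0.0, 0.27, -0.96, 383.93], [0.0, 0.0, 0.0, 1.0]]
{'clock': 0.15, 'qpos': array([-1.46012471e-01,  3.42565617e-01,  1.52477273e+00, -1.65179944e-05,
        1.27538238e+00, -1.45955512e-01]), 'qvel': array([-0.00118419, -0.00280566, -0.00499241,  0.00156764,  0.00119794,
        0.00066584]), 'joint_torque': array([ 7.52666965e-04, -4.31470585e+01, -2.44352603e+01,  7.18239485e-02,
        5.38185902e-02, -1.32920518e-04]), 'eef_pos': array([5.24726427e+02, 5.10857487e-02, 2.40211749e+02]), 'tcp_rot': array([-7.42325173e-05,  9.99999841e-01, -2.60707203e-05, -5.59187607e-04]), 'contact_force': array([ 0.16608742, -0.97702994,  0.07734759]), 'wrist_torque': array([ 0.00370024,  0.01283864, -0.0089557 ]), 'grip_width': 1.00236727624758}
```

View pics/scene0.png

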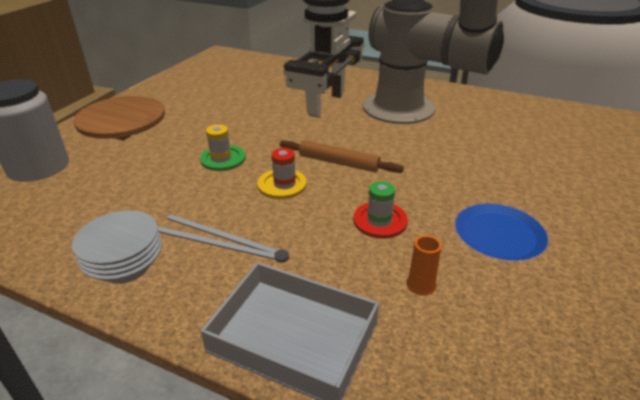

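View pics/side0.png

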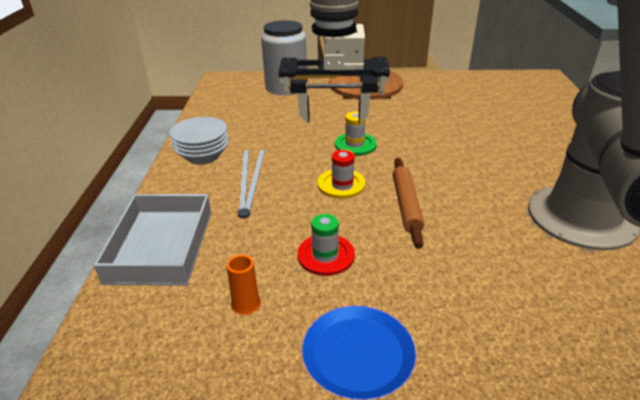

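View pics/wrist0.png

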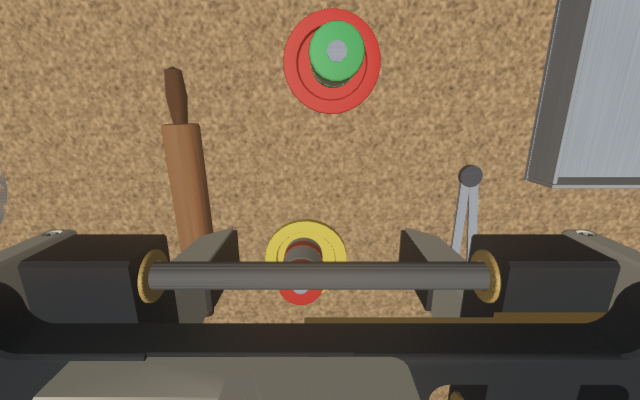

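The scene picture shows the yellow tin on the green stand (218,145), the red tin on the yellow stand (283,170) and the green tin on the red stand (381,205). The plate is at (501,231), the orange holder at (424,265), the pin at (340,155) and the tongs at (225,238). The side view agrees. In the wrist view the green lid is at (336,50) and the red stand at (332,61).

```bash
cat > meas.py <<'E'
from h import *
def cloud(f):
    p,d,K,T=f['p'],f['d'],f['K'],f['T']
    v,u=np.mgrid[:400,:640]
    P=np.stack([(u-K[0,2])/K[0,0]*d,(v-K[1,2])/K[1,1]*d,d,np.ones_like(d)],-1)@np.linalg.inv(T).T
    return P[...,:3],cv2.cvtColor(p,cv2.COLOR_RGB2HSV),d
cols={'red':(174,6),'orange':(7,13),'yellow':(23,30),'green':(50,80),'blue':(105,125)}
def mask(hsv,c):
    h=hsv[...,0];a,b=cols[c]
    m=(h>=a)&(h<=b) if a<b else (h>=a)|(h<=b)
    return m&(hsv[...,1]>150)&(hsv[...,2]>70)
from scipy.optimize import least_squares
def circ(Q):
    r=least_squares(lambda c:np.hypot(Q[:,0]-c[0],Q[:,1]-c[1])-c[2],[*Q[:,:2].mean(0),30],loss='soft_l1').x
    return r
E
python3 - <<'E'
from meas import *
for n in ['scene','side','wrist']:
    f=np.load(n+'0.npz');P,hsv,d=cloud(f)
    for c in cols:
        m=mask(hsv,c)&(d>0)&(P[...,2]<130)&(P[...,2]>-10)&(P[...,0]>300)&(P[...,0]<800)
        Q=P[m]
        if len(Q)<20: print(n,c,len(Q));continue
        z=Q[:,2]
        print(n,c,len(Q),'zhist',np.histogram(z,bins=np.arange(-10,131,10))[0])
        for nm,lo,hi in [('lid',78,100),('rim',8,18)]:
            S=Q[(z>lo)&(z<hi)]
            if len(S)>15:
                mn,mx=S.min(0),S.max(0);print('   ',nm,'z med',np.median(S[:,2]).round(1),'bbox',mn.round(),mx.round(),'ctr',((mn+mx)/2).round(1))
E
```

```text
scene red 1238 zhist [  0 373 572  40   5   3   1   0  46 198   0   0   0   0]
    lid z med 84.5 bbox [ 480. -136.   78.] [532. -87.  88.] ctr [ 506.1 -111.4   83. ]
    rim z med 11.6 bbox [ 376. -188.    8.] [598. 184.  18.] ctr [487.   -1.9  12.8]
scene orange 4935 zhist [  44  283  242  674 2530  193  123  161  230  236  219    0    0    0]
    lid z med 88.5 bbox [ 486. -137.   78.] [703. 274.  97.] ctr [594.5  68.6  87.4]
    rim z med 13.5 bbox [ 374. -605.    8.] [704. 276.  18.] ctr [ 538.8 -164.2   13. ]
scene yellow 407 zhist [  0 113 248   7   1   0   0   0   0  38   0   0   0   0]
    lid z med 85.1 bbox [ 456. -326.   82.] [ 491. -286.   86.] ctr [ 473.7 -306.2   84.1]
    rim z med 11.8 bbox [ 464. -168.    8.] [561. -64.  15.] ctr [ 512.2 -116.4   11.6]
scene green 344 zhist [  0  69 161   0   0   0   0   0   0 114   0   0   0   0]
    lid z med 84.9 bbox [524. 108.  83.] [566. 150.  88.] ctr [545.1 129.1  85.3]
    rim z med 12.0 bbox [ 421. -357.    9.] [ 522. -252.   15.] ctr [ 471.4 -304.3   11.9]
scene blue 3689 zhist [   0 2994  695    0    0    0    0    0    
[... 1140 characters left out ...]
e blue 8066 zhist [   0 5654 2409    3    0    0    0    0    0    0    0    0    0    0]
    rim z med 10.4 bbox [399. 270.   8.] [570. 442.  18.] ctr [484.2 356.   13. ]
wrist red 5478 zhist [   6 1422 3600    0   21    0    0    0    1  428    0    0    0    0]
    lid z med 84.7 bbox [ 480. -138.   83.] [ 528. -118.   87.] ctr [ 503.9 -127.8   84.9]
    rim z med 11.7 bbox [484.  74.   8.] [594. 185.  15.] ctr [538.9 129.3  11.3]
wrist orange 159 zhist [  4  11  12 110   8   0   0   0  12   2   0   0   0   0]
wrist yellow 124 zhist [ 0 45 79  0  0  0  0  0  0  0  0  0  0  0]
    rim z med 11.1 bbox [ 460. -167.    9.] [562. -63.  13.] ctr [ 510.8 -114.8   10.9]
wrist green 0
wrist blue 0
```

```bash
python3 - <<'E'
from h import *
for n,(x,y,w,h) in {'scene':(190,115,380,185),'side':(220,100,210,300)}.items():
    p=np.load(n+'0.npz')['p'];k=2 
    c=cv2.resize(p[y:y+h,x:x+w],None,fx=k,fy=k,interpolation=cv2.INTER_CUBIC);save(c,n+'_crop.png')
E
```

```text
(no output)
```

View pics/scene_crop.png

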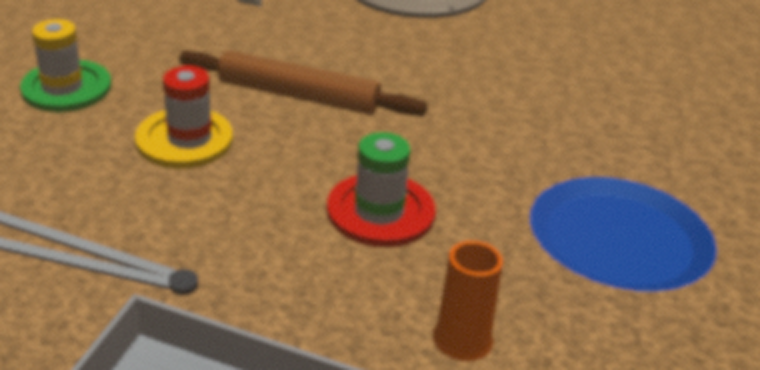

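```bash
python3 - <<'E'
from meas import *
for n in ['wrist','scene','side']:
    f=np.load(n+'0.npz');P,hsv,d=cloud(f)
    if n=='wrist': print(hsv[60,325],P[60,325],P[50,337],hsv[16,332])
    ci={'intrinsics':f['K'],'camera_from_world':f['T']}
    m=(d>0)&(P[...,0]>490)&(P[...,0]<590)&(P[...,1]>70)&(P[...,1]<190)&(P[...,2]>83)&(P[...,2]<92)
    mu=(m*255).astype(np.uint8);cs,_=cv2.findContours(mu,0,2);c=max(cs,key=cv2.contourArea)
    e=cv2.fitEllipse(c);print(n,'lid ellipse',e,ray(ci,*e[0],86))
    for k,(x,y) in {'red':(538,130),'yellow':(510,-115),'green':(469,-302),'blue':(484,356)}.items():
        R=90 if k=='blue' else 60
        ze=16 if k=='blue' else 12
        m=(mask(hsv,k))&(np.hypot(P[...,0]-x,P[...,1]-y)<R+15)&(P[...,2]<30)
        if m.sum()<100: continue
        h=cv2.convexHull(np.argwhere(m)[:,::-1].astype(np.int32))
        e=cv2.fitEllipse(h)
        print('  ',n,k,'c',np.round(e[0],1),'axes',np.round(e[1],1),ray(ci,*e[0],ze).round(1))
    m=(P[...,0]>620)&(P[...,0]<740)&(P[...,1]>200)&(P[...,1]<320)&(P[...,2]>88)&(P[...,2]<105)
    if m.sum()>20: print('  holder top',P[m].min(0),P[m].max(0))
    m=(P[...,0]>340)&(P[...,0]<460)&(P[...,1]>-220)&(P[...,1]<250)&(P[...,2]>25)&(P[...,2]<55)
    if m.sum()>20: print('  pin',P[m].min(0),P[m].max(0))
E
```

```text
[ 63 105 182] [530.52253276 120.55189161  83.39802093] [541.24573413 128.4332864   86.16544701] [  2 168 205]
wrist lid ellipse ((336.2015380859375, 50.426082611083984), (54.43476867675781, 59.66605758666992), 5.772726535797119) [540.53968492 128.11198816  86.        ]
   wrist red c [331.5  60.6] axes [ 97.1 105.3] [539.2 131.2  12. ]
   wrist yellow c [309.6 255. ] axes [65.4 82.6] [ 512.5 -111.1   12. ]
  pin [ 342.48115799 -194.87806476   25.00037691] [385.81276232 122.50403048  43.40586074]
scene lid ellipse ((381.34674072265625, 188.18675231933594), (14.48539924621582, 25.080841064453125), 94.7283935546875) [546.48830144 128.05460327  86.        ]
   scene red c [380.3 218.8] axes [35.5 54. ] [547.4 131.3  12. ]
   scene yellow c [281.9 182.5] axes [25.7 45.7] [ 513.6 -114.3   12. ]
   scene green c [222.3 156.2] axes [19.5 41.4] [ 472.  -303.9   12. ]
   scene blue c [501.2 231.7] axes [50.8 92.4] [494.1 359.9  16. ]
  holder top [656.46788412 230.06504126  88.00118766] [701.8215245  273.6524584   96.71533539]
  pin [ 352.58281664 -195.87741058   25.00112103] [390.42308043 119.7681682   44.36963966]
side lid ellipse ((324.4913330078125, 221.77915954589844), (17.75493049621582, 27.179977416992188), 91.36585998535156) [538.97497667 129.46358788  86.        ]
   side red c [325.7 254. ] axes [41.6 57.5] [537.  134.8  12. ]
   side yellow c [341.  182.4] axes [28.7 47.4] [ 504.3 -113.8   12. ]
   side green c [355.4 143.2] axes [22.1 41.6] [ 463.9 -300.2   12. ]
   side blue c [358.5 352.3] axes [ 91.6 112.4] [484.2 363.8  16. ]
  holder top [653.75129833 229.61364575  88.02976301] [697.35976863 274.95119481  99.0979395 ]
  pin [ 341.91580469 -196.32104433   25.00245078] [385.1653914  122.50087908  48.38744086]
```

drive_tool(rows=[-0.25, 1, 0, 0, 0, 0, 100, -0.5, 2, 0, 0, 0, 0, 100, -0.75, 3, 0, 0, 0, 0, 100, -1, 4, 0, 0, 0, 0, 100, -1, 5, 0, 0, 0, 0, 100, -1, 5.5, 0, 0, 0, 0, 100, -1, 5.5, 0, 0, 0, 0, 100, -1, 5.5, 0, 0, 0, 0, 100, -1, 5.5, 0, 0, 0, 0, 100], force=25)

```text
clock: 0.9
eef_pos: [484.9, 219.4, 240.4]
tcp_rot: [0.0, 1.0, 0.0, -0.0]
contact_force: [0.6, -0.8, 0.4]
grip_width: 1.001
```

```bash
cat > look.py <<'E'
import sys
from meas import *
# usage: look.py tag  name:kind:x:y ...
def look(tag,stands=(),lids=()):
    o=env.get_obs();ci=camera_info('wrist');p,d=snapshot('wrist');save(p,tag+'.png')
    f=dict(p=p,d=d,K=np.array(ci['intrinsics']),T=np.array(ci['camera_from_world']));P,hsv,d=cloud(f)
    print('t',o['clock'],'eef',o['eef_pos'].round(1),'w',round(o['grip_width'],3),'F',o['contact_force'].round(1))
    for k,x,y in stands:
        R=90 if k=='blue' else 58;ze=16 if k=='blue' else 12
        h=hsv[...,0];a,b=cols[k];m=((h>=a)&(h<=b) if a<b else (h>=a)|(h<=b))&(hsv[...,1]>110)&(np.hypot(P[...,0]-x,P[...,1]-y)<R+15)&(P[...,2]<30)
        e=cv2.fitEllipse(cv2.convexHull(np.argwhere(m)[:,::-1].astype(np.int32)))
        print(k,m.sum(),'px',np.round(e[0],1),'axes',np.round(e[1],1),'xyz',ray(ci,*e[0],ze).round(1),'rim z',np.percentile(P[m][:,2],[5,50,90,98]).round(1))
    for x,y,zl,zh in lids:
        m=(d>0)&(np.hypot(P[...,0]-x,P[...,1]-y)<50)&(P[...,2]>zl)&(P[...,2]<zh)
        cs,_=cv2.findContours((m*255).astype(np.uint8),0,2);e=cv2.fitEllipse(max(cs,key=cv2.contourArea));z=np.median(P[m][:,2])
        print('lid px',np.round(e[0],1),'axes',np.round(e[1],1),'xyz',ray(ci,*e[0],z).round(1))
E
python3 - <<'E'
from look import *
look('w1',[('blue',484,358)])
E
```

```text
t 0.9 eef [484.9 219.4 240.4] w 1.001 F [ 0.6 -0.8  0.4]
blue 17311 px [319.8  47.1] axes [155.4 169.9] xyz [486.3 363.5  16. ] rim z [ 4.6  6.3 13.6 15.9]
```

View pics/w1.png

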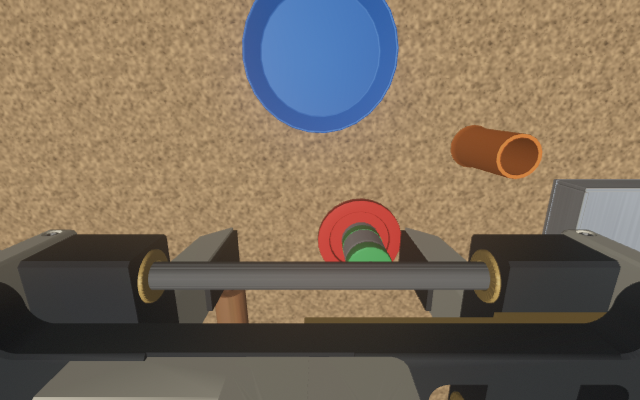

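Plate centre is near (320,47), about (486,358) mm, with its top edge cut off. The holder is at (520,155), clear of it. Next I go over the green tin at (540.5,128.5) and grasp it.

drive_tool(rows=[0.7, -1.2, 0, 0, 0, 0, 100, 1.39, -2.29, 0, 0, 0, 0, 100, 1.39, -2.29, 0, 0, 0, 0, 100, 1.39, -2.29, -1, 0, 0, 0, 100, 1.39, -2.29, -2, 0, 0, 0, 100, 1.39, -2.29, -2.8, 0, 0, 0, 100, 1.39, -2.29, -3.5, 0, 0, 0, 100, 1.39, -2.29, -4.1, 0, 0, 0, 100, 1.39, -2.29, -4.52, 0, 0, 0, 100, 1.39, -2.29, -4.52, 0, 0, 0, 100, 1.39, -2.29, -4.52, 0, 0, 0, 70, 1.39, -2.29, -4.52, 0, 0, 0, 60, 1.39, -2.29, -4.52, 0, 0, 0, 50, 1.39, -2.29, -4.52, 0, 0, 0, 50, 1.39, -2.29, -4.52, 0, 0, 0, 45, 1.39, -2.29, -4.52, 0, 0, 0, 45], force=25)

```text
clock: 2.28
eef_pos: [540.9, 128.5, 60.6]
tcp_rot: [-0.0, 1.0, 0.0, 0.001]
contact_force: [-0.8, 0.8, 0.7]
grip_width: 0.614
```

```bash
python3 - <<'E'
from look import *
look('w2')
p,d=snapshot('side');save(p,'s2.png')
E
```

```text
t 2.2833 eef [540.9 128.5  60.6] w 0.614 F [-0.8  0.8  0.7]
```

View pics/s2.png

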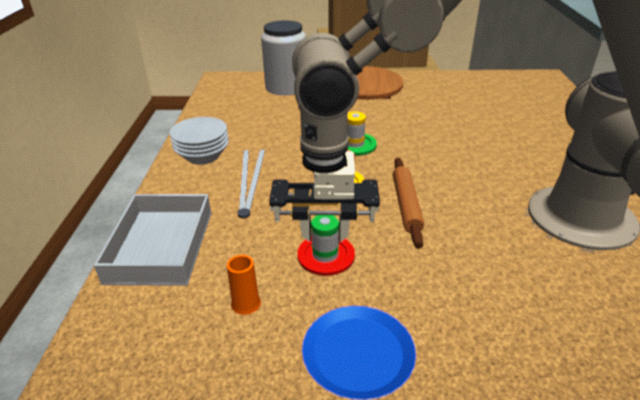

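The fingers straddle the green tin at (325,235) and are still closing (opening 0.61, tin is 0.565). I'll finish the squeeze, then lift a little.

drive_tool(rows=[0, 0, 0, 0, 0, 0, 40, 0, 0, 0, 0, 0, 0, 40, 0, 0, 0, 0, 0, 0, 40, 0, 0, 0, 0, 0, 0, 40, 0, 0, 0.2, 0, 0, 0, 40, 0, 0, 0.5, 0, 0, 0, 40, 0, 0, 0.5, 0, 0, 0, 40, 0, 0, 0.5, 0, 0, 0, 40], force=25)

```text
clock: 3.05
eef_pos: [540.9, 128.5, 80.2]
tcp_rot: [-0.0, 1.0, 0.0, 0.001]
contact_force: [-0.2, 0.4, -2.7]
grip_width: 0.562
```

```bash
python3 - <<'E'
from look import *
look('w3')
p,d=snapshot('side');save(p[150:300,240:440].repeat(3,0).repeat(3,1),'s3.png')
E
```

```text
t 3.05 eef [540.9 128.5  80.2] w 0.562 F [-0.2  0.4 -2.7]
```

View pics/s3.png

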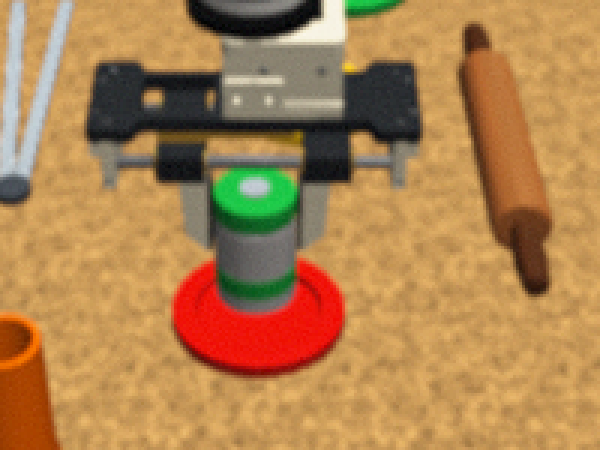

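The side view shows the green tin held level between the fingers at crop (255,240), clear of the red stand. The force reads 2.7 N of weight and the width matches the tin. Next I carry it to the plate.

drive_tool(rows=[0, 0, 1, 0, 0, 0, 40, 0, 0, 2, 0, 0, 0, 40, -0.2, 0.8, 2, 0, 0, 0, 40, -0.4, 1.7, 2, 0, 0, 0, 40, -0.65, 2.6, 2, 0, 0, 0, 40, -0.85, 3.5, 2, 0, 0, 0, 40, -1.05, 4.4, 2, 0, 0, 0, 40, -1.25, 5.2, 2, 0, 0, 0, 40, -1.37, 5.6, 2, 0, 0, 0, 40, -1.37, 5.74, 2, 0, 0, 0, 40, -1.37, 5.74, 2, 0, 0, 0, 40, -1.37, 5.74, 1.2, 0, 0, 0, 40, -1.37, 5.74, 0.5, 0, 0, 0, 40, -1.37, 5.74, 0, 0, 0, 0, 40, -1.37, 5.74, -0.3, 0, 0, 0, 40, -1.37, 5.74, -0.4, 0, 0, 0, 40, -1.37, 5.74, -0.4, 0, 0, 0, 40])

```text
clock: 4.57
eef_pos: [486.0, 357.0, 63.2]
tcp_rot: [0.0, 1.0, -0.001, -0.001]
contact_force: [-0.1, -0.7, -1.0]
grip_width: 0.564
```

```bash
python3 - <<'E'
from look import *
look('w4')
p,d=snapshot('side');save(p[220:400,260:460].repeat(3,0).repeat(3,1),'s4.png')
E
```

```text
t 4.5667 eef [486.  357.   63.2] w 0.564 F [-0.1 -0.7 -1. ]
```

View pics/s4.png

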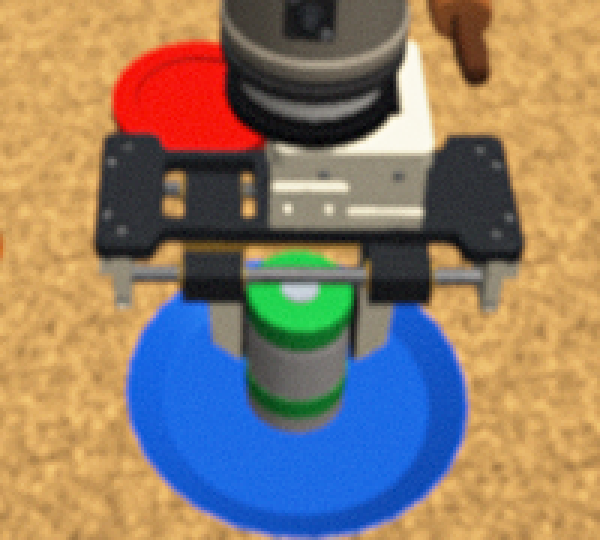

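View pics/w4.png

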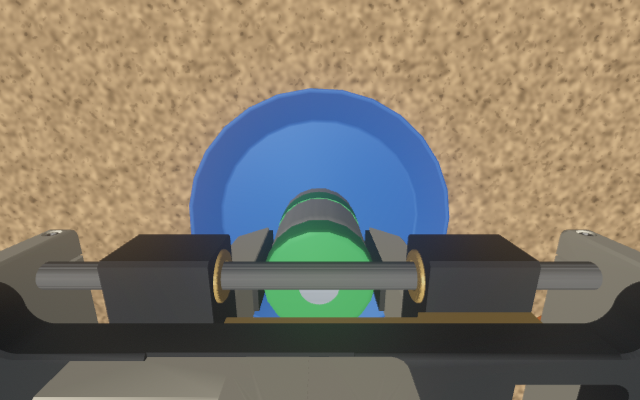

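In the side crop the tin stands at (297,340) over the middle of the plate, and the wrist view shows it on the plate's centre line (x≈320). I lower the last 3 mm.

drive_tool(rows=[0, 0, -0.03, 0, 0, 0, 40, 0, 0, -0.06, 0, 0, 0, 40, 0, 0, -0.07, 0, 0, 0, 40, 0, 0, -0.07, 0, 0, 0, 40])

```text
clock: 5.0
eef_pos: [485.9, 358.1, 61.6]
tcp_rot: [-0.0, 1.0, 0.0, 0.0]
contact_force: [-1.3, 0.2, -1.4]
grip_width: 0.56
```

drive_tool(rows=[0, 0, -0.02, 0, 0, 0, 40, 0, 0, -0.03, 0, 0, 0, 40, 0, 0, -0.03, 0, 0, 0, 40])

```text
clock: 5.25
eef_pos: [485.9, 358.2, 60.4]
tcp_rot: [-0.0, 1.0, 0.0, 0.0]
contact_force: [-1.8, -0.1, 2.9]
grip_width: 0.562
```

Now in contact (+2.9 N). I release gently, then rise.

drive_tool(rows=[0, 0, 0, 0, 0, 0, 60, 0, 0, 0, 0, 0, 0, 70, 0, 0, 0, 0, 0, 0, 85, 0, 0, 0, 0, 0, 0, 100, 0, 0, 0, 0, 0, 0, 100, 0, 0, 0, 0, 0, 0, 100, 0, 0, 0, 0, 0, 0, 100, 0, 0, 0, 0, 0, 0, 100, 0, 0, 0.6, 0, 0, 0, 100, 0, 0, 1.5, 0, 0, 0, 100, 0, 0, 2.5, 0, 0, 0, 100, 0, 0, 3.5, 0, 0, 0, 100, 0, 0, 4.5, 0, 0, 0, 100, 0, -0.5, 4.5, 0, 0, 0, 100, 0, -1.5, 4.5, 0, 0, 0, 100, 0, -2.5, 4.5, 0, 0, 0, 100, 0, -3.2, 4.5, 0, 0, 0, 100, 0, -3.2, 4.5, 0, 0, 0, 100, 0, -3.2, 4.5, 0, 0, 0, 100])

```text
clock: 6.83
eef_pos: [486.0, 228.8, 240.3]
tcp_rot: [-0.0, 1.0, -0.001, 0.0]
contact_force: [-0.2, 0.2, 0.2]
grip_width: 1.0
```

```bash
python3 - <<'E'
from look import *
look('w5',[('blue',485,358)],[(486,358,75,95)])
p,d=snapshot('side');save(p[220:400,260:460].repeat(3,0).repeat(3,1),'s5.png')
E
```

```text
t 6.8333 eef [486.  228.8 240.3] w 1.0 F [-0.2  0.2  0.2]
blue 15144 px [318.3  56.8] axes [154.1 167. ] xyz [486.3 363.3  16. ] rim z [ 4.7  6.5 14.2 15.9]
lid px [317.8  49.8] axes [55.1 61.4] xyz [485.9 357.6  84.9]
```

View pics/w5.png

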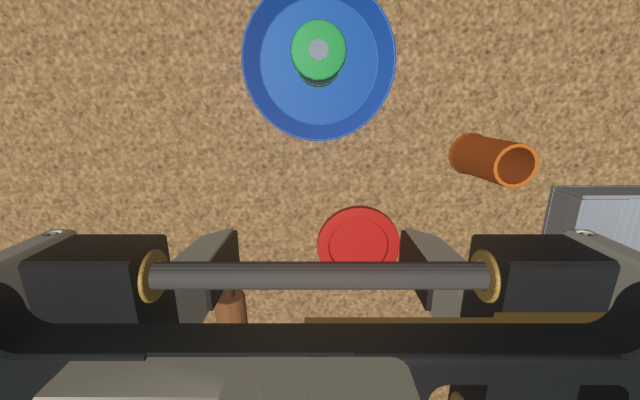

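View pics/s5.png

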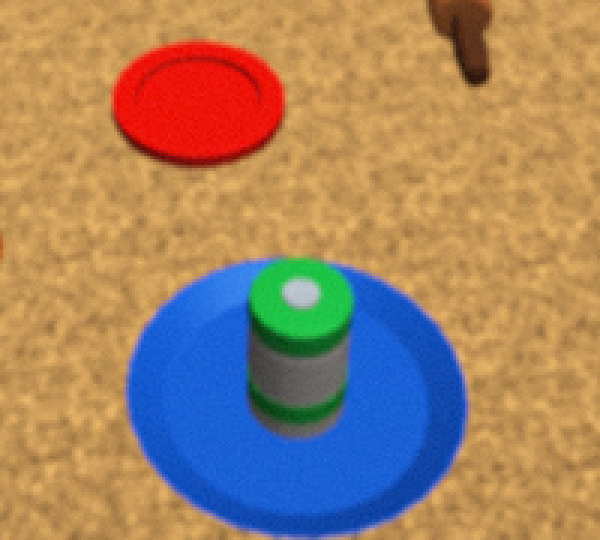

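The green tin stands upright at the plate's middle (wrist (318,50), lid at (485.9,357.6), z 85). Plate and holder are unmoved. Next I look at the red stand from close by.

drive_tool(rows=[0.25, -1, 0, 0, 0, 0, 100, 0.5, -2, 0, 0, 0, 0, 100, 0.75, -3, 0, 0, 0, 0, 100, 1, -4, 0, 0, 0, 0, 100, 1.25, -5, 0, 0, 0, 0, 100, 1.33, -5.6, 0, 0, 0, 0, 100, 1.33, -5.6, 0, 0, 0, 0, 100, 1.33, -5.6, 0, 0, 0, 0, 100, 1.33, -5.6, 0, 0, 0, 0, 100])

```text
clock: 7.68
eef_pos: [539.1, 7.4, 239.7]
tcp_rot: [-0.0, 1.0, 0.001, -0.0]
contact_force: [0.7, 0.6, 0.3]
grip_width: 1.001
```

```bash
python3 - <<'E'
from look import *
look('w6',[('red',539,131)])
E
```

```text
t 7.6833 eef [539.1   7.4 239.7] w 1.001 F [0.7 0.6 0.3]
red 7896 px [318.8  67.7] axes [ 96.8 104.2] xyz [539.2 131.2  12. ] rim z [ 4.8  7.8 12.4 13.1]
```

drive_tool(rows=[-0.1, -1, 0, 0, 0, 0, 100, -0.2, -2, 0, 0, 0, 0, 100, -0.3, -3, 0, 0, 0, 0, 100, -0.4, -4, 0, 0, 0, 0, 100, -0.5, -5, 0, 0, 0, 0, 100, -0.7, -6, 0, 0, 0, 0, 100, -0.7, -6.2, 0, 0, 0, 0, 100, -0.7, -6.2, 0, 0, 0, 0, 100, -0.7, -6.2, 0, 0, 0, 0, 100, -0.7, -6.2, 0, 0, 0, 0, 100])

```text
clock: 8.57
eef_pos: [511.6, -239.7, 240.0]
tcp_rot: [-0.0, 1.0, 0.001, 0.0]
contact_force: [-0.0, 0.5, -0.3]
grip_width: 0.996
```

```bash
python3 - <<'E'
from look import *
look('w7',[('yellow',511,-114)],[(505,-112,75,95)])
E
```

```text
t 8.5667 eef [ 511.6 -239.7  240. ] w 0.996 F [-0.   0.5 -0.3]
yellow 4892 px [314.5  67.7] axes [ 96.5 103.9] xyz [ 506.8 -116.    12. ] rim z [ 5.1 11.2 12.5 13.2]
lid px [309.9  52.2] axes [55.  61.2] xyz [ 503.6 -112.9   84.8]
```

View pics/w6.png

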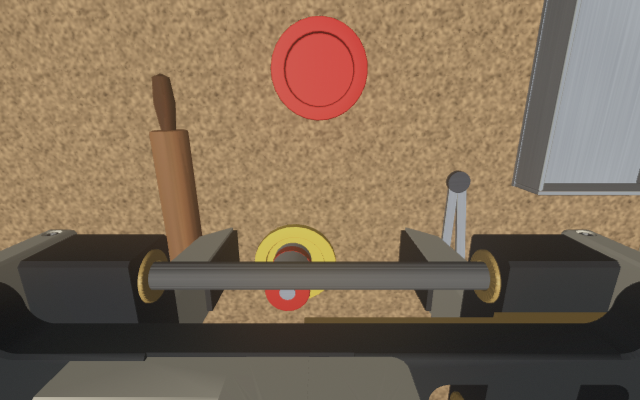

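View pics/w7.png

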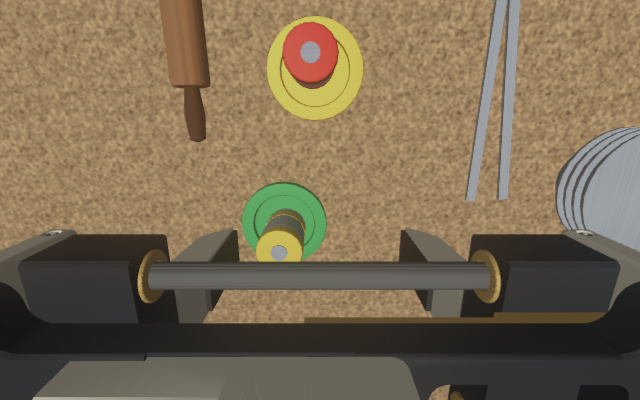

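Wrist views: the red stand is at (319,68), now at (539.2,131.2). The yellow stand is at (315,68), or (506.8,-116.0), and the red lid at (310,52), or (503.6,-112.9). Next I look at the green stand with the yellow tin.

drive_tool(rows=[-0.25, -1, 0, 0, 0, 0, 100, -0.5, -2, 0, 0, 0, 0, 100, -0.75, -3, 0, 0, 0, 0, 100, -1, -4, 0, 0, 0, 0, 100, -1.1, -4.6, 0, 0, 0, 0, 100, -1.1, -4.6, 0, 0, 0, 0, 100, -1.1, -4.6, 0, 0, 0, 0, 100, -1.1, -4.6, 0, 0, 0, 0, 100])

```text
clock: 9.28
eef_pos: [467.9, -424.1, 239.9]
tcp_rot: [-0.001, 1.0, 0.001, 0.0]
contact_force: [-0.5, 0.2, 0.6]
grip_width: 0.999
```

```bash
python3 - <<'E'
from look import *
look('w8',[('green',469,-301)],[(465,-304,75,95)])
E
```

```text
t 9.2833 eef [ 467.9 -424.1  239.9] w 0.999 F [-0.5  0.2  0.6]
green 2369 px [321.3  71.7] axes [ 84.5 104.5] xyz [ 471.  -304.5   12. ] rim z [ 5.8 11.4 12.7 13.4]
lid px [319.1  69. ] axes [54.5 59.1] xyz [ 468.4 -311.3   84.8]
```

View pics/w8.png

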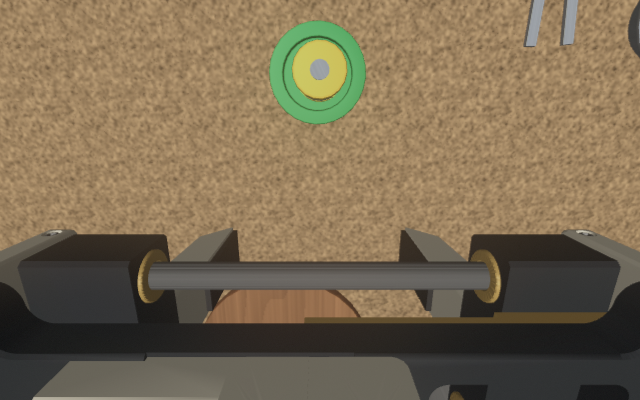

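The green stand spans columns 270–366 and rows 20–124 in the wrist view, so its centre is (318,72), about (467,-304.5). The fitted ellipse was too narrow, so I'll re-measure it once empty. The yellow lid is at (319,69), or (468.4,-311.3). Next I grasp the red tin.

drive_tool(rows=[0.12, 1, 0, 0, 0, 0, 100, 0.24, 2, 0, 0, 0, 0, 100, 0.36, 3, 0, 0, 0, 0, 100, 0.48, 4, 0, 0, 0, 0, 100, 0.6, 5, 0, 0, 0, 0, 100, 0.72, 6, 0, 0, 0, 0, 100, 0.84, 7, 0, 0, 0, 0, 100, 0.91, 7.83, 0, 0, 0, 0, 100, 0.91, 7.83, 0, 0, 0, 0, 100, 0.91, 7.83, 0, 0, 0, 0, 100, 0.91, 7.83, -1, 0, 0, 0, 100, 0.91, 7.83, -2, 0, 0, 0, 100, 0.91, 7.83, -2.8, 0, 0, 0, 100, 0.91, 7.83, -3.5, 0, 0, 0, 100, 0.91, 7.83, -4.1, 0, 0, 0, 100, 0.91, 7.83, -4.5, 0, 0, 0, 100, 0.91, 7.83, -4.5, 0, 0, 0, 100, 0.91, 7.83, -4.5, 0, 0, 0, 100])

```text
clock: 10.83
eef_pos: [503.1, -113.2, 59.7]
tcp_rot: [-0.0, 1.0, -0.0, -0.001]
contact_force: [0.9, 0.2, 0.1]
grip_width: 1.001
```

drive_tool(rows=[0, 0, 0, 0, 0, 0, 70, 0, 0, 0, 0, 0, 0, 60, 0, 0, 0, 0, 0, 0, 50, 0, 0, 0, 0, 0, 0, 40, 0, 0, 0, 0, 0, 0, 40, 0, 0, 0, 0, 0, 0, 40, 0, 0, 0, 0, 0, 0, 40, 0, 0, 0, 0, 0, 0, 40, 0, 0, 0, 0, 0, 0, 40, 0, 0, 0.2, 0, 0, 0, 40, 0, 0, 0.5, 0, 0, 0, 40, 0, 0, 0.5, 0, 0, 0, 40, 0, 0, 0.5, 0, 0, 0, 40])

```text
clock: 11.92
eef_pos: [503.7, -112.9, 80.3]
tcp_rot: [0.0, 1.0, -0.0, 0.001]
contact_force: [0.3, -0.7, -1.9]
grip_width: 0.562
```

```bash
python3 - <<'E'
from look import *
look('w9')
p,d=snapshot('side');save(p[90:240,240:440].repeat(3,0).repeat(3,1),'s9.png')
E
```

```text
t 11.9167 eef [ 503.7 -112.9   80.3] w 0.562 F [ 0.3 -0.7 -1.9]
```

View pics/s9.png

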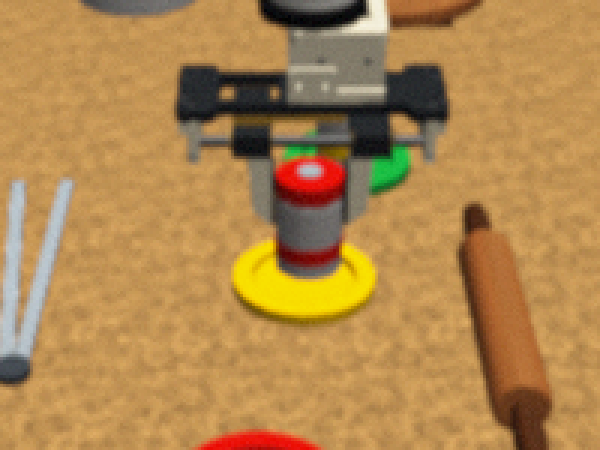

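The red tin hangs level at crop (310,215), above the yellow stand. I carry it to the red stand and stop 3 mm above the floor.

drive_tool(rows=[0, 0, 1, 0, 0, 0, 40, 0.05, 0.3, 1.5, 0, 0, 0, 40, 0.2, 1.2, 1.5, 0, 0, 0, 40, 0.3, 2.1, 1.5, 0, 0, 0, 40, 0.45, 3, 1.5, 0, 0, 0, 40, 0.55, 3.9, 1.5, 0, 0, 0, 40, 0.7, 4.8, 1.5, 0, 0, 0, 40, 0.8, 5.6, 1.5, 0, 0, 0, 40, 0.89, 6, 1.5, 0, 0, 0, 40, 0.89, 6.1, 1.5, 0, 0, 0, 40, 0.89, 6.1, 1.5, 0, 0, 0, 40, 0.89, 6.1, 0.8, 0, 0, 0, 40, 0.89, 6.1, 0.2, 0, 0, 0, 40, 0.89, 6.1, -0.2, 0, 0, 0, 40, 0.89, 6.1, -0.4, 0, 0, 0, 40, 0.89, 6.1, -0.42, 0, 0, 0, 40, 0.89, 6.1, -0.42, 0, 0, 0, 40, 0.89, 6.1, -0.42, 0, 0, 0, 40])

```text
clock: 13.52
eef_pos: [539.8, 130.7, 64.2]
tcp_rot: [-0.0, 1.0, -0.0, 0.001]
contact_force: [-0.4, 0.1, -2.7]
grip_width: 0.564
```

drive_tool(rows=[0, 0, -0.04, 0, 0, 0, 40, 0, 0, -0.06, 0, 0, 0, 40, 0, 0, -0.08, 0, 0, 0, 40, 0, 0, -0.08, 0, 0, 0, 40])

```text
clock: 13.85
eef_pos: [539.1, 131.3, 60.2]
tcp_rot: [-0.0, 1.0, 0.0, 0.0]
contact_force: [-0.6, -0.3, -1.9]
grip_width: 0.565
```

```bash
python3 - <<'E'
from look import *
look('w10')
p,d=snapshot('side');save(p[150:300,240:440].repeat(3,0).repeat(3,1),'s10.png')
E
```

```text
t 13.85 eef [539.1 131.3  60.2] w 0.565 F [-0.6 -0.3 -1.9]
```

View pics/s10.png

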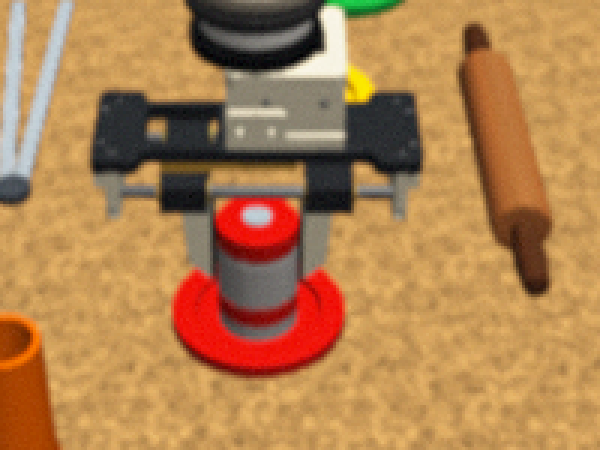

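The tin is centred in the red stand at crop (258,270) but still carries its weight. I lower it a touch more.

drive_tool(rows=[0, 0, -0.01, 0, 0, 0, 40, 0, 0, -0.02, 0, 0, 0, 40, 0, 0, -0.02, 0, 0, 0, 40])

```text
clock: 14.2
eef_pos: [539.1, 131.3, 60.2]
tcp_rot: [0.0, 1.0, 0.0, 0.0]
contact_force: [-3.4, -0.0, 7.0]
grip_width: 0.565
```

Now in contact (7 N). I release, rise and move back to look.

drive_tool(rows=[0, 0, 0, 0, 0, 0, 60, 0, 0, 0, 0, 0, 0, 70, 0, 0, 0, 0, 0, 0, 85, 0, 0, 0, 0, 0, 0, 100, 0, 0, 0, 0, 0, 0, 100, 0, 0, 0, 0, 0, 0, 100, 0, 0, 0, 0, 0, 0, 100, 0, 0, 0, 0, 0, 0, 100, 0, 0, 0.6, 0, 0, 0, 100, 0, 0, 1.5, 0, 0, 0, 100, 0, 0, 2.5, 0, 0, 0, 100, 0, 0, 3.5, 0, 0, 0, 100, 0, 0, 4.5, 0, 0, 0, 100, 0, -0.5, 4.5, 0, 0, 0, 100, 0, -1.5, 4.5, 0, 0, 0, 100, 0, -2.5, 4.5, 0, 0, 0, 100, 0, -3.2, 4.5, 0, 0, 0, 100, 0, -3.2, 4.5, 0, 0, 0, 100, 0, -3.2, 4.5, 0, 0, 0, 100])

```text
clock: 15.78
eef_pos: [538.9, 1.9, 239.1]
tcp_rot: [-0.0, 1.0, -0.002, -0.0]
contact_force: [0.3, -0.1, -0.4]
grip_width: 1.002
```

```bash
python3 - <<'E'
from look import *
look('w11',[('red',539,131)],[(539,131,75,95)])
E
```

```text
t 15.7833 eef [538.9   1.9 239.1] w 1.002 F [ 0.3 -0.1 -0.4]
red 5113 px [318.4  62.3] axes [ 97.3 105.3] xyz [539.3 131.2  12. ] rim z [ 5.1 11.3 12.6 13.4]
lid px [318.2  49.1] axes [55.4 61.8] xyz [539.2 131.1  84.8]
```

View pics/w11.png

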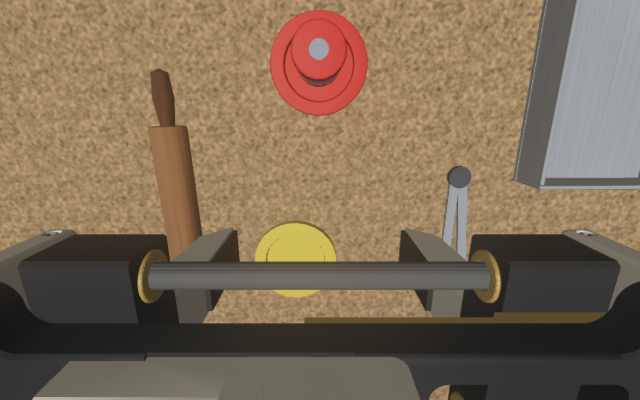

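The red tin is in the red stand: lid at (318,49) gives (539.2,131.1) against the stand's (539.3,131.2). Next I go to the yellow tin.

drive_tool(rows=[-0.22, -1, 0, 0, 0, 0, 100, -0.44, -2, 0, 0, 0, 0, 100, -0.66, -3, 0, 0, 0, 0, 100, -0.88, -4, 0, 0, 0, 0, 100, -1.1, -5, 0, 0, 0, 0, 100, -1.32, -6, 0, 0, 0, 0, 100, -1.55, -7, 0, 0, 0, 0, 100, -1.77, -7.86, 0, 0, 0, 0, 100, -1.77, -7.86, 0, 0, 0, 0, 100, -1.77, -7.86, 0, 0, 0, 0, 100, -1.77, -7.86, -1, 0, 0, 0, 100, -1.77, -7.86, -2, 0, 0, 0, 100, -1.77, -7.86, -2.8, 0, 0, 0, 100, -1.77, -7.86, -3.5, 0, 0, 0, 100, -1.77, -7.86, -4.1, 0, 0, 0, 100, -1.77, -7.86, -4.48, 0, 0, 0, 100, -1.77, -7.86, -4.48, 0, 0, 0, 100, -1.77, -7.86, -4.48, 0, 0, 0, 100])

```text
clock: 17.33
eef_pos: [468.9, -309.1, 59.7]
tcp_rot: [-0.001, 1.0, 0.001, -0.0]
contact_force: [0.9, -0.7, 0.2]
grip_width: 1.001
```

drive_tool(rows=[0, 0, 0, 0, 0, 0, 70, 0, 0, 0, 0, 0, 0, 60, 0, 0, 0, 0, 0, 0, 50, 0, 0, 0, 0, 0, 0, 40, 0, 0, 0, 0, 0, 0, 40, 0, 0, 0, 0, 0, 0, 40, 0, 0, 0, 0, 0, 0, 40, 0, 0, 0, 0, 0, 0, 40, 0, 0, 0, 0, 0, 0, 40, 0, 0, 0.2, 0, 0, 0, 40, 0, 0, 0.5, 0, 0, 0, 40, 0, 0, 0.5, 0, 0, 0, 40, 0, 0, 0.5, 0, 0, 0, 40])

```text
clock: 18.42
eef_pos: [468.4, -311.3, 80.3]
tcp_rot: [0.0, 1.0, -0.0, 0.0]
contact_force: [-0.3, 0.1, -3.3]
grip_width: 0.566
```

```bash
python3 - <<'E'
from look import *
look('w12')
p,d=snapshot('side');save(p[60:210,240:440].repeat(3,0).repeat(3,1),'s12.png')
E
```

```text
t 18.4167 eef [ 468.4 -311.3   80.3] w 0.566 F [-0.3  0.1 -3.3]
```

View pics/s12.png

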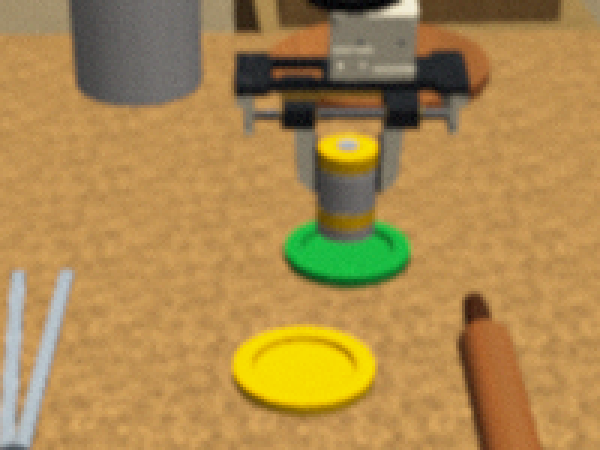

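The yellow tin hangs level at crop (347,185), and the empty yellow stand is at (305,365). I carry it there.

drive_tool(rows=[0, 0, 1, 0, 0, 0, 40, 0.05, 0.3, 1.5, 0, 0, 0, 40, 0.2, 1.2, 1.5, 0, 0, 0, 40, 0.4, 2.1, 1.5, 0, 0, 0, 40, 0.6, 3, 1.5, 0, 0, 0, 40, 0.8, 3.9, 1.5, 0, 0, 0, 40, 0.9, 4.6, 1.5, 0, 0, 0, 40, 0.96, 4.88, 1.5, 0, 0, 0, 40, 0.96, 4.88, 1.5, 0, 0, 0, 40, 0.96, 4.88, 1.5, 0, 0, 0, 40, 0.96, 4.88, 0.8, 0, 0, 0, 40, 0.96, 4.88, 0.2, 0, 0, 0, 40, 0.96, 4.88, -0.2, 0, 0, 0, 40, 0.96, 4.88, -0.4, 0, 0, 0, 40, 0.96, 4.88, -0.44, 0, 0, 0, 40, 0.96, 4.88, -0.48, 0, 0, 0, 40, 0.96, 4.88, -0.5, 0, 0, 0, 40, 0.96, 4.88, -0.5, 0, 0, 0, 40])

```text
clock: 20.02
eef_pos: [507.2, -116.5, 60.8]
tcp_rot: [0.0, 1.0, -0.0, 0.001]
contact_force: [-0.5, -0.2, -3.0]
grip_width: 0.567
```

drive_tool(rows=[0, 0, -0.01, 0, 0, 0, 40, 0, 0, -0.02, 0, 0, 0, 40, 0, 0, -0.02, 0, 0, 0, 40])

```text
clock: 20.27
eef_pos: [507.2, -116.2, 60.2]
tcp_rot: [0.0, 1.0, 0.0, 0.001]
contact_force: [-1.7, 0.3, 4.1]
grip_width: 0.562
```

```bash
python3 - <<'E'
from look import *
look('w13')
p,d=snapshot('side');save(p[90:240,240:440].repeat(3,0).repeat(3,1),'s13.png')
E
```

```text
t 20.2667 eef [ 507.2 -116.2   60.2] w 0.562 F [-1.7  0.3  4.1]
```

View pics/s13.png

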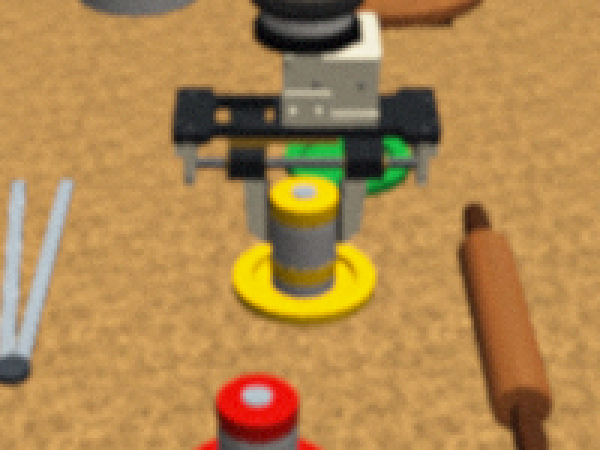

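The yellow tin stands in the yellow stand at crop (303,240), in contact. I release, rise, and step back by −3.2 in y to look.

drive_tool(rows=[0, 0, 0, 0, 0, 0, 60, 0, 0, 0, 0, 0, 0, 70, 0, 0, 0, 0, 0, 0, 85, 0, 0, 0, 0, 0, 0, 100, 0, 0, 0, 0, 0, 0, 100, 0, 0, 0, 0, 0, 0, 100, 0, 0, 0, 0, 0, 0, 100, 0, 0, 0, 0, 0, 0, 100, 0, 0, 0.6, 0, 0, 0, 100, 0, 0, 1.5, 0, 0, 0, 100, 0, 0, 2.5, 0, 0, 0, 100, 0, 0, 3.5, 0, 0, 0, 100, 0, 0, 4.5, 0, 0, 0, 100, 0, -0.5, 4.5, 0, 0, 0, 100, 0, -1.5, 4.5, 0, 0, 0, 100, 0, -2.5, 4.5, 0, 0, 0, 100, 0, -3.2, 4.5, 0, 0, 0, 100, 0, -3.2, 4.5, 0, 0, 0, 100, 0, -3.2, 4.5, 0, 0, 0, 100])

```text
clock: 21.95
eef_pos: [506.2, -245.1, 238.6]
tcp_rot: [-0.0, 1.0, -0.001, -0.0]
contact_force: [0.8, -0.5, 0.3]
grip_width: 1.002
```

```bash
python3 - <<'E'
from look import *
look('w14',[('yellow',507,-116)],[(507,-116,75,95)])
E
```

```text
t 21.95 eef [ 506.2 -245.1  238.6] w 1.002 F [ 0.8 -0.5  0.3]
yellow 5121 px [318.8  62.4] axes [ 97.4 105.3] xyz [ 506.8 -116.    12. ] rim z [ 5.1 11.3 12.7 13.4]
lid px [319.3  49.8] axes [55.5 61.6] xyz [ 507.2 -116.6   84.8]
```

drive_tool(rows=[-0.25, -1, 0, 0, 0, 0, 100, -0.5, -2, 0, 0, 0, 0, 100, -0.75, -3, 0, 0, 0, 0, 100, -1, -4, 0, 0, 0, 0, 100, -1, -4.6, 0, 0, 0, 0, 100, -1, -4.6, 0, 0, 0, 0, 100, -1, -4.6, 0, 0, 0, 0, 100, -1, -4.6, 0, 0, 0, 0, 100])

```text
clock: 22.67
eef_pos: [467.2, -426.1, 239.0]
tcp_rot: [-0.001, 1.0, 0.001, -0.0]
contact_force: [0.1, -0.7, 0.1]
grip_width: 1.003
```

```bash
python3 - <<'E'
from look import *
look('w15',[('green',468,-304)])
E
```

```text
t 22.6667 eef [ 467.2 -426.1  239. ] w 1.003 F [ 0.1 -0.7  0.1]
green 6949 px [317.9  70. ] axes [ 95.3 103.3] xyz [ 466.5 -304.8   12. ] rim z [ 4.8  6.8 12.3 13.1]
```

View pics/w14.png

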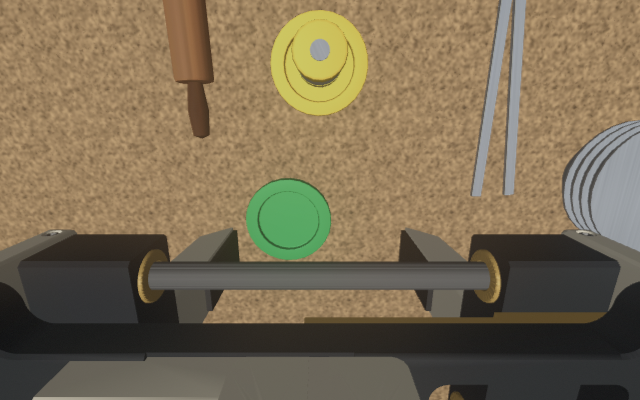

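View pics/w15.png

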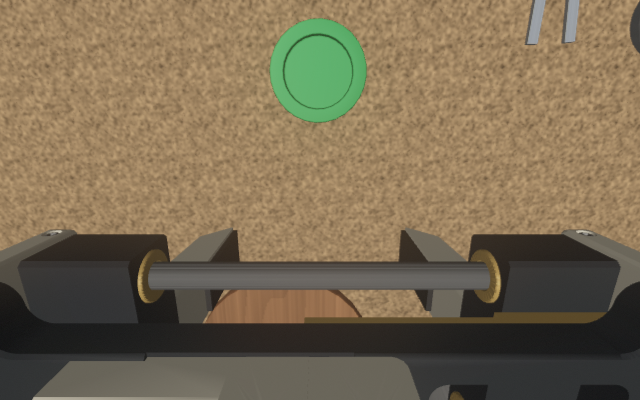

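The yellow tin is in place: lid (507.2,-116.6) against its stand (506.8,-116.0). The empty green stand is at (318,70), or (466.5,-304.8). Next I fetch the green tin.

drive_tool(rows=[0, 1, 0, 0, 0, 0, 100, 0, 2, 0, 0, 0, 0, 100, 0, 3, 0, 0, 0, 0, 100, 0, 4, 0, 0, 0, 0, 100, 0, 5, 0, 0, 0, 0, 100, 0, 6, 0, 0, 0, 0, 100, 0, 7, 0, 0, 0, 0, 100, 0, 8, 0, 0, 0, 0, 100, 0.1, 9, 0, 0, 0, 0, 100, 0.1, 10, 0, 0, 0, 0, 100, 0.1, 11, 0, 0, 0, 0, 100, 0.2, 12, 0, 0, 0, 0, 100, 0.2, 13, 0, 0, 0, 0, 100, 0.3, 14, 0, 0, 0, 0, 100, 0.3, 15, 0, 0, 0, 0, 100, 0.4, 16, 0, 0, 0, 0, 100, 0.4, 17, 0, 0, 0, 0, 100, 0.48, 18, 0, 0, 0, 0, 100, 0.48, 19, 0, 0, 0, 0, 100, 0.48, 19.64, 0, 0, 0, 0, 100])

```text
clock: 24.38
eef_pos: [483.3, 362.4, 239.5]
tcp_rot: [-0.001, 1.0, 0.002, 0.0]
contact_force: [0.3, -0.2, 0.1]
grip_width: 1.002
```

drive_tool(rows=[0, 0, 0, 0, 0, 0, 100, 0, 0, 0, 0, 0, 0, 100, 0, 0, 0, 0, 0, 0, 100])

```text
clock: 24.63
eef_pos: [484.6, 357.7, 239.3]
tcp_rot: [0.0, 1.0, 0.001, -0.0]
contact_force: [-0.1, -0.1, 0.0]
grip_width: 1.004
```

drive_tool(rows=[0, 0, -1, 0, 0, 0, 100, 0, 0, -2, 0, 0, 0, 100, 0, 0, -2.8, 0, 0, 0, 100, 0, 0, -3.5, 0, 0, 0, 100, 0, 0, -4.1, 0, 0, 0, 100, 0, 0, -4.48, 0, 0, 0, 100, 0, 0, -4.48, 0, 0, 0, 100, 0, 0, -4.48, 0, 0, 0, 100])

```text
clock: 25.3
eef_pos: [485.7, 356.4, 60.1]
tcp_rot: [0.0, 1.0, -0.001, -0.0]
contact_force: [0.2, -0.3, 0.1]
grip_width: 0.999
```

drive_tool(rows=[0, 0, 0, 0, 0, 0, 70, 0, 0, 0, 0, 0, 0, 60, 0, 0, 0, 0, 0, 0, 50, 0, 0, 0, 0, 0, 0, 40, 0, 0, 0, 0, 0, 0, 40, 0, 0, 0, 0, 0, 0, 40, 0, 0, 0, 0, 0, 0, 40, 0, 0, 0, 0, 0, 0, 40, 0, 0, 0, 0, 0, 0, 40, 0, 0, 0.2, 0, 0, 0, 40, 0, 0, 0.5, 0, 0, 0, 40, 0, 0, 0.5, 0, 0, 0, 40, 0, 0, 0.5, 0, 0, 0, 40])

```text
clock: 26.38
eef_pos: [486.4, 358.0, 81.1]
tcp_rot: [-0.001, 1.0, 0.0, 0.001]
contact_force: [0.3, -0.0, -2.0]
grip_width: 0.562
```

```bash
python3 - <<'E'
from look import *
look('w16')
p,d=snapshot('side');save(p[220:400,260:460].repeat(3,0).repeat(3,1),'s16.png')
E
```

```text
t 26.3833 eef [486.4 358.   81.1] w 0.562 F [ 0.3 -0.  -2. ]
```

View pics/s16.png

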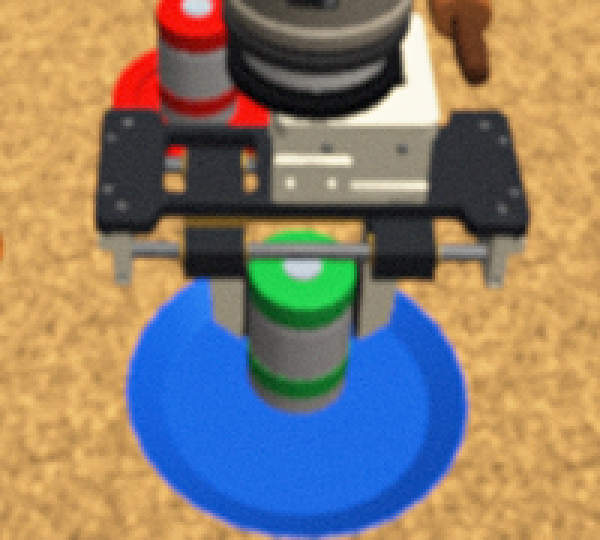

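The green tin is lifted level at crop (300,330), with the plate still at (297,395) where it was. I carry it high over the others to the green stand.

drive_tool(rows=[0, 0, 1, 0, 0, 0, 40, 0, 0, 2, 0, 0, 0, 40, 0, -0.3, 2.5, 0, 0, 0, 40, 0, -1.2, 2.5, 0, 0, 0, 40, 0, -2.1, 2.5, 0, 0, 0, 40, -0.1, -3, 2.5, 0, 0, 0, 40, -0.1, -4, 2.5, 0, 0, 0, 40, -0.1, -5, 2.5, 0, 0, 0, 40, -0.2, -6, 2.5, 0, 0, 0, 40, -0.2, -7, 2.5, 0, 0, 0, 40, -0.2, -8, 2.5, 0, 0, 0, 40, -0.3, -9, 2.5, 0, 0, 0, 40, -0.3, -10, 2.5, 0, 0, 0, 40, -0.3, -11, 2.5, 0, 0, 0, 40, -0.4, -12, 2.5, 0, 0, 0, 40, -0.4, -13, 2.5, 0, 0, 0, 40, -0.4, -14, 2.5, 0, 0, 0, 40, -0.48, -15, 2.5, 0, 0, 0, 40, -0.48, -16, 2.5, 0, 0, 0, 40, -0.48, -16.56, 2.5, 0, 0, 0, 40])

```text
clock: 28.15
eef_pos: [465.8, -308.9, 179.5]
tcp_rot: [0.001, 1.0, -0.001, 0.0]
contact_force: [0.9, 0.2, -1.4]
grip_width: 0.561
```

drive_tool(rows=[0, 0, 0, 0, 0, 0, 40, 0, 0, 0, 0, 0, 0, 40, 0, 0, -0.8, 0, 0, 0, 40, 0, 0, -1.6, 0, 0, 0, 40, 0, 0, -2.3, 0, 0, 0, 40, 0, 0, -2.7, 0, 0, 0, 40, 0, 0, -2.9, 0, 0, 0, 40, 0, 0, -2.95, 0, 0, 0, 40, 0, 0, -3, 0, 0, 0, 40, 0, 0, -3, 0, 0, 0, 40])

```text
clock: 28.98
eef_pos: [467.3, -304.7, 60.8]
tcp_rot: [0.001, 1.0, 0.0, 0.001]
contact_force: [0.6, -0.2, -2.0]
grip_width: 0.564
```

drive_tool(rows=[0, 0, -0.01, 0, 0, 0, 40, 0, 0, -0.02, 0, 0, 0, 40, 0, 0, -0.02, 0, 0, 0, 40])

```text
clock: 29.23
eef_pos: [467.1, -305.2, 60.2]
tcp_rot: [0.001, 1.0, -0.0, 0.001]
contact_force: [0.5, 0.3, 1.9]
grip_width: 0.561
```

```bash
python3 - <<'E'
from look import *
look('w17')
p,d=snapshot('side');save(p[60:210,240:440].repeat(3,0).repeat(3,1),'s17.png')
E
```

```text
t 29.2333 eef [ 467.1 -305.2   60.2] w 0.561 F [0.5 0.3 1.9]
```

View pics/s17.png

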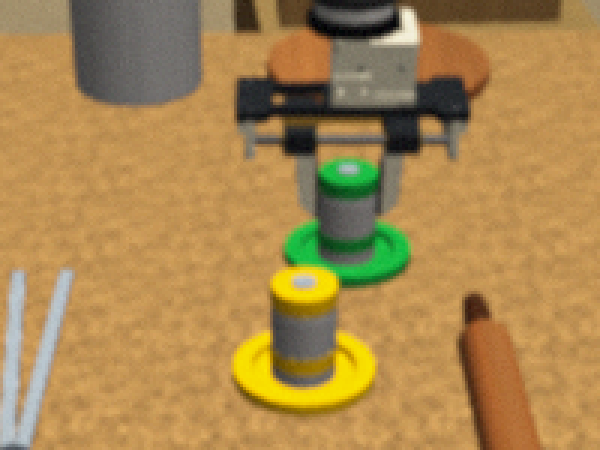

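The green tin stands in the green stand at crop (347,210), in contact. I release, rise and look.

drive_tool(rows=[0, 0, 0, 0, 0, 0, 60, 0, 0, 0, 0, 0, 0, 70, 0, 0, 0, 0, 0, 0, 85, 0, 0, 0, 0, 0, 0, 100, 0, 0, 0, 0, 0, 0, 100, 0, 0, 0, 0, 0, 0, 100, 0, 0, 0, 0, 0, 0, 100, 0, 0, 0, 0, 0, 0, 100, 0, 0, 0.6, 0, 0, 0, 100, 0, 0, 1.5, 0, 0, 0, 100, 0, 0, 2.5, 0, 0, 0, 100, 0, 0, 3.5, 0, 0, 0, 100, 0, 0, 4.5, 0, 0, 0, 100, 0, -0.5, 4.5, 0, 0, 0, 100, 0, -1.5, 4.5, 0, 0, 0, 100, 0, -2.5, 4.5, 0, 0, 0, 100, 0, -3.2, 4.5, 0, 0, 0, 100, 0, -3.2, 4.5, 0, 0, 0, 100, 0, -3.2, 4.5, 0, 0, 0, 100])

```text
clock: 30.92
eef_pos: [466.0, -433.8, 238.1]
tcp_rot: [-0.001, 1.0, -0.001, -0.0]
contact_force: [-0.0, 1.1, -0.6]
grip_width: 0.998
```

```bash
python3 - <<'E'
from look import *
look('w18',[('green',467,-304)],[(467,-305,75,95)])
p,d=snapshot('scene');save(p,'sc18.png')
p,d=snapshot('side');save(p,'s18.png')
E
```

```text
t 30.9167 eef [ 466.  -433.8  238.1] w 0.998 F [-0.   1.1 -0.6]
green 4087 px [318.7  62.6] axes [ 96.  104.8] xyz [ 466.5 -304.8   12. ] rim z [ 4.9 11.1 12.5 13.3]
lid px [319.6  49.9] axes [55.4 61.9] xyz [ 467.3 -305.3   84.8]
```

View pics/sc18.png

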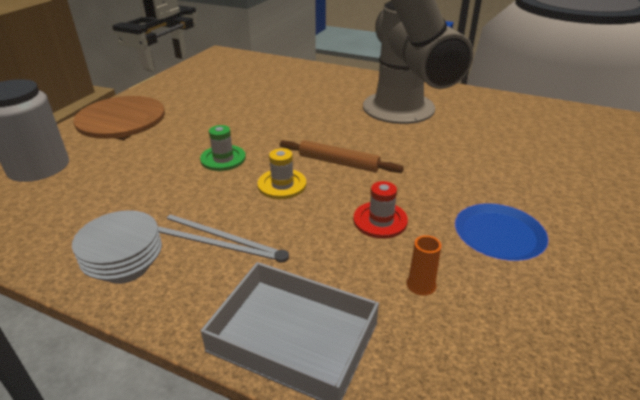

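View pics/s18.png

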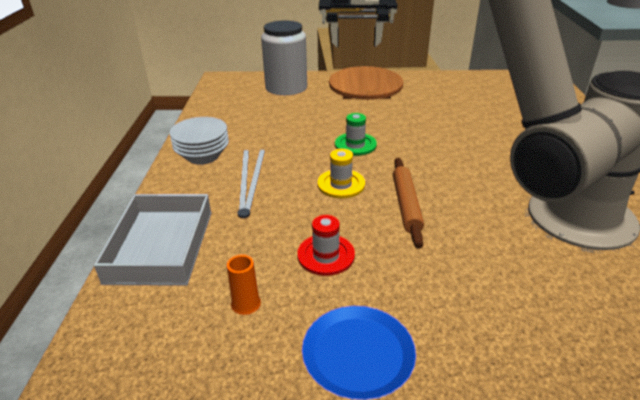

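View pics/w18.png

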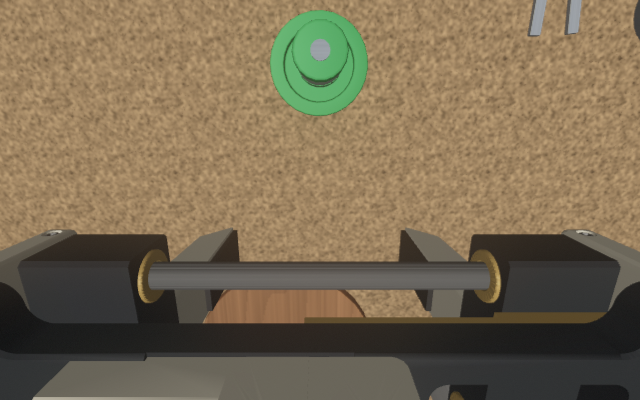

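All three tins stand on their own stands: green (220,145), yellow (282,170) and red (383,205) in the scene view. The plate at (501,231) is empty. The pin, tongs and holder are at their starting pixels, and the arm is clear.

```bash
python3 -c "
from station import close_job
print(close_job())"
```

```text
the job is handed in; nothing more can be done
None
```

All three tins are back on the stands of their own lid colour, and I have handed the job in at about 31 s on the robot's clock. I parked the green tin on the middle of the blue plate and let it go. Then I moved red to red and yellow to yellow, and took green from the plate to its own stand.

- **Placing:** my last wrist-camera checks put each tin's axis within 1 mm of its stand's centre: red 0.1 mm, yellow 0.7 mm, green 0.9 mm. All lids read about 85 mm high, so the tins are upright on the stand floors. Red and yellow were measured right after each was set down, and the final pictures still show them in place.
- **Surroundings:** the plate is empty. It, the rolling pin, the tongs and the brush holder look unmoved in the final pictures, and the arm touches nothing.
- **Disagreements:** the fixed cameras differed from the wrist camera by up to about 8 mm in position, so I relied on the wrist camera. Its first fit of the green stand, with a tin in it, was about 4 mm off in x. I re-measured that stand empty before placing the green tin.

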